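# Mix a bottle of dial lacquer on the touch mixer

### The job

Mix the red-capped bottle of dial lacquer: take it from the wooden caddy, hold it upright in the rubber cup of the touch mixer and press straight down until you feel the sprung cup reach its stop, keeping it there for about three seconds without ramming it. Then set the bottle down gently, upright, on the floor of the steel spill tray beside the dial that is waiting on its holder. Leave the other bottles and the dial holder standing where they are.

Things in the scene. Friction and masses are not known exactly. Their poses are not given: they have to be found in the camera images.
- bottle_red: The bottle to mix: 100 ml amber glass bottle, paper label with a red stripe, red screw cap. Body 46 mm diameter, straight-sided from the base to 76 mm, shoulder narrowing to the neck at 85 mm, cap 33 mm diameter from 88 to 108 mm (overall height 108 mm). Mass 0.15 to 0.31 kg. It stands in any one of the four caddy pockets. Origin: centre of its underside; z up along the bottle.
- bottle_blue: 100 ml amber glass bottle with paper label, blue screw cap and blue label stripe, same shape as the red-capped one. To be left alone.
- bottle_black: 100 ml amber glass bottle with paper label, black screw cap and black label stripe, same shape as the red-capped one. To be left alone.
- bottle_white: 100 ml amber glass bottle with paper label, white screw cap and white label stripe, same shape as the red-capped one. To be left alone.
- caddy: Fixed light-wood bottle caddy, 195 mm (its x) by 145 mm (its y), walls and the dividing cross 30 mm high and 5 mm thick, floor 5 mm thick; four pockets of 90 by 65 mm, one bottle standing loosely in each. Pocket centres at x = +-47.5 mm, y = +-35 mm: neighbours are about 95 mm apart along its x (room for fingers) and 70 mm apart along its y. Origin: centre of its underside, on the bench.
- mixer: Fixed touch-operated vortex mixer: black rubber foot 172 mm (its x) by 136 mm (its y), cream housing to 59 mm high with speed knob and rocker switch on its -x face, a round turret to 82 mm, and on top the black sprung rubber cup (74 mm outside diameter). The cup's axis is at x = +15 mm, y = 0 of the mixer. Origin: centre of its underside, on the bench.
- pad (a point): Centre of the flat floor of the mixer's rubber cup, where a bottle's underside stands; moves with the cup; 101 mm above the bench when the cup is up. The floor is 64 mm in diameter inside a rim 6 mm high, 5 mm thick. z up.
- mixer_head (a joint): How far the sprung cup is pressed down, in m: 0 = up, 0.008 = at its stop. It starts to give at about 3 N of downward push and reaches the stop at about 8.5 N (bottle weight included), then is rigid; it springs back up when released. A bottle's own weight does not press it home.
- spill_tray: Fixed steel spill tray, 195 mm (its x) by 140 mm (its y), rim 14 to 17 mm high, walls and floor 3 mm thick. The dial holder stands in its +x half; its -x half is empty. Origin: centre of its underside, on the bench.
- tray_free (a point): Centre of the empty half of the spill tray, on the upper face of its floor, 3 mm above the bench (at x = -45 mm, y = 0 of the tray).
- dial_holder: Black holder, 62 mm diameter foot, 52 mm head, 36 mm high, with a white watch dial (41 mm) on top; loose, in the +x half of the spill tray. To be left alone. Origin: centre of its underside.

How it is judged:
By the outcome, as a careful person would: the job done as asked, in the order asked, and still so for the second after the job is handed in, with the robot touching nothing.
It also fails if it takes over 58 s, if anything falls off the work surface, if the arm or the gripper's body presses on something with over 40 N, if the wrist force passes 120 N, or if a joint passes its speed limit or range.

### The arm

A 6-joint arm with a two-finger parallel gripper is mounted at the origin on the work surface. World frame = base frame: x ahead of the robot, y to its left, z up, the work surface at z = 0. Lengths are in m, angles in rad, forces in N, time in s.
With the tool pointing down it reaches from about 0.4 to 0.825 m from the base axis. Payload 7 kg.
Tool frame: the origin (TCP) lies midway between the tips of the shut fingers; the grasp point (between the pads) lies 19 mm behind it; z points along the fingers, y is the line along which they close (so a half turn about z gives the same grasp; the last joint's range is limited). The gripper opens to 85 mm and grips with 20 to 120 N. Pads are 22 mm wide; open, the fingers measure 114 mm over their backs; the gripper's body (76 mm by 85 mm) begins 54 mm behind the grasp point. The pads swing forward as they close: fully open they stand 13 mm farther back than shut.
Start: joints at [-0.967, 0.359, 0.012, 0, -1.224, -0.288], TCP at [0.21, -0.642, 0.231] pointing down, gripper open.
Joint ranges: [-3.07, 3.07], [-1.43, 2.12], [-1.02, 1.25], [-3.03, 1.67], [-3.05, -0], [-3.03, 3.03]. Speed limits (rad/s): [2.39, 2.39, 3.01, 3.14, 3.14, 3.14].

### API

Orientations are given as a 3x3 rotation matrix whose columns are the frame's x, y, z axes.
In Python, from bench import r gives the robot as it stands. Calls block until the motion is done:
- r.reach(position, orientation): joint-space move of the TCP to a pose.
- r.servo_line(position, max_speed=0.15, frame=None): straight line of the TCP; frame=None keeps the orientation; max_speed is the mean speed in m/s.
- r.goto_joints(angles): joint-space move.
- r.command_gripper(opening, f_grip=None): opening from 0.0 (shut) to 1.0 (fully open); f_grip is the grip in N (None keeps the last); returns when the fingers have stopped.
- r.pause(seconds).
- r.ik(position, orientation): joint angles nearest the present ones, or None.
- r.state(): the state.
- r.grab_frame(name): name is "scene" or "top" or "wrist"; returns a dict with "pixels" (400x640x3 uint8, red, green, blue), "K" (3x3 intrinsics, pixels), "rvec" (rotation vector, rad) and "tvec" (3), from world to camera coordinates, as OpenCV has them; the wrist camera has in their place "T_tool_cam" (4x4, takes a point from camera to tool coordinates, whose origin is the TCP and whose axes are the flange's). Camera axes: x right, y down, z forward; pixel columns grow to the right and rows downward; lengths in m; the calibration is good to about 2 mm. A picture is of the moment at which its call begins: read the wrist's pose just before it. There is no depth.
A pose or a line that the arm cannot do raises r.MotionError and nothing moves.
- r.hand_in(): hands the job in; it is judged then, once.
The state is a dict: "clock": time; "joint_pos": joint angles; "qd": joint speeds; "effort": joint torques, N m; "tcp_pos": TCP position; "tcp_rot": TCP orientation; "wrist_force": force on the tool from outside, world axes, zero at the start; "ft_torque": the same for the moment, N m; "grip_width": opening from 0.0 (shut) to 1.0 (fully open); "grasp_force": force on a finger pad.
Only numpy, scipy, OpenCV 4.12 (cv2) and the standard library are available. Lean on these libraries where they do the work, as an engineer would, in place of code of your own. Each camera call takes 0.05 s, during which the arm holds its last target. There are 200 camera calls.

## Working session

There is one attempt and no reset: what is moved stays moved. The work goes in short steps, each a Python script; the robot and the scene stay as the last script left them, time stands still between calls to the robot, and variables do not carry over. Pictures are saved under pics/ and viewed, at most 10 in all, crops included, and the job is handed in when it is done.

```bash
mkdir -p pics
python3 - <<'E'
from bench import r
import cv2,pickle,numpy as np
s=r.state(); d={'s':s}
for n in("scene","top","wrist"):
    f=r.grab_frame(n); d[n]=f; cv2.imwrite(f'pics/a_{n}.png',f['pixels'][:,:,::-1])
    print(n,{k:np.round(v,3).tolist() for k,v in f.items() if k!='pixels'})
pickle.dump(d,open('a.pkl','wb')); print(s)
E
```

```text
scene {'K': [[410.899, 0.0, 319.745], [0.0, 410.899, 200.32], [0.0, 0.0, 1.0]], 'rvec': [1.094, 2.361, -1.003], 'tvec': [0.369, -0.227, 1.194]}
top {'K': [[458.829, 0.0, 309.285], [0.0, 458.829, 198.925], [0.0, 0.0, 1.0]], 'rvec': [2.112, -2.101, 0.234], 'tvec': [-0.011, 0.557, 0.889]}
wrist {'K': [[288.309, 0.0, 315.705], [0.0, 288.309, 202.574], [0.0, 0.0, 1.0]], 'T_tool_cam': [[0.001, -0.96, -0.28, 0.072], [1.0, 0.001, 0.001, 0.0], [-0.0, -0.28, 0.96, -0.141], [0.0, 0.0, 0.0, 1.0]]}
{'clock': 0.0, 'joint_pos': array([-9.66909654e-01,  3.59373434e-01,  1.10750542e-02, -3.58409917e-04,
       -1.22411572e+00, -2.88096870e-01]), 'qd': array([ 0.00157303,  0.00060916, -0.0015101 ,  0.00138934, -0.00130104,
       -0.00155405]), 'effort': array([-1.43715675e-03, -5.83322096e+01,  2.93414748e+01,  6.93653271e+00,
       -5.99168343e-03,  1.86050599e-06]), 'tcp_pos': array([ 0.20945862, -0.64117178,  0.23037795]), 'tcp_rot': array([[-9.50589243e-01, -3.10450769e-01, -6.41164787e-04],
       [-3.10451401e-01,  9.50588033e-01,  1.52303902e-03],
       [ 1.36654938e-04,  1.64683502e-03, -9.99998635e-01]]), 'wrist_force': array([1.27066824, 0.0918589 , 0.37738171]), 'ft_torque': array([ 0.05769854, -0.00495003,  0.07284406]), 'grasp_force': 0.0, 'grip_width': 1.0020071431382775}
```

View pics/a_top.png

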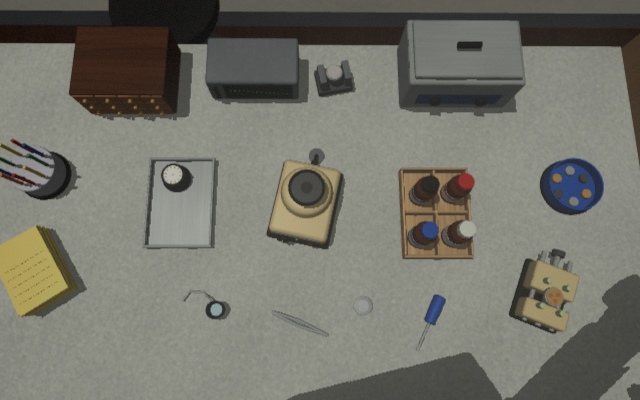

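View pics/a_scene.png

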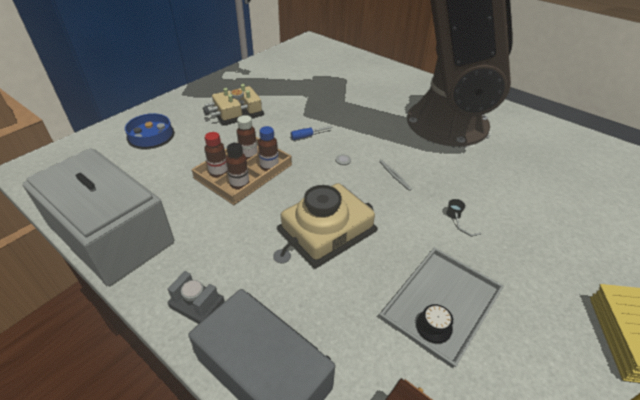

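The top view shows the caddy at (437,213), with the red cap at (460,186), black at (426,187), blue at (427,232) and white at (463,232). The mixer cup is at (307,187). The tray is at (181,203) with the dial at (175,177), so the empty half is below it. In the scene view the red cap is at (213,140), the cup at (322,200) and the tray at (441,305).

```bash
cat > h.py <<'E'
import cv2,pickle,numpy as np
def P(f):
    R=cv2.Rodrigues(np.array(f['rvec']))[0]; return R,np.array(f['tvec']).ravel(),f['K']
def ray(f,uv):
    R,t,K=P(f); d=R.T@np.linalg.inv(K)@np.array([uv[0],uv[1],1.]); return -R.T@t,d/np.linalg.norm(d)
def plane(f,uv,z):
    o,d=ray(f,uv); return o+d*(z-o[2])/d[2]
def tri(rays):
    A=sum(np.eye(3)-np.outer(d,d) for o,d in rays); b=sum((np.eye(3)-np.outer(d,d))@o for o,d in rays)
    X=np.linalg.solve(A,b); return X,[np.linalg.norm(np.cross(X-o,d)) for o,d in rays]
def blobs(mask,amin=20):
    n,l,s,c=cv2.connectedComponentsWithStats(mask.astype(np.uint8)); return [(s[i,4],c[i].round(1).tolist(),s[i,:4].tolist()) for i in range(1,n) if s[i,4]>=amin]
E
python3 - <<'E'
from h import *
d=pickle.load(open('a.pkl','rb'))
for n in('top','scene'):
    p=d[n]['pixels']; h=cv2.cvtColor(p,cv2.COLOR_RGB2HSV); H,S,V=[h[:,:,i].astype(int) for i in range(3)]
    x0,y0,x1,y1=(400,165,475,262) if n=='top' else (190,110,300,200)
    roi=np.zeros(H.shape,bool); roi[y0:y1,x0:x1]=1
    print(n,'red',blobs(roi&((H<6)|(H>174))&(S>170)&(V>110)))
    print('blue',blobs(roi&(H>105)&(H<125)&(S>130)&(V>60)))
    print('white',blobs(roi&(S<45)&(V>140),30))
    a=(275,160,340,225) if n=='top' else (285,170,365,235)
    roi[:]=0; roi[a[1]:a[3],a[0]:a[2]]=1
    print('cup',blobs(roi&(V<75)&(S<90),100))
    a=(155,160,200,200) if n=='top' else (405,290,465,350)
    roi[:]=0; roi[a[1]:a[3],a[0]:a[2]]=1
    print('dial',blobs(roi&(V>165),40), 'holder',blobs(roi&(V<60),60))
a=d['top']['pixels'][140:265,135:490]; b=d['scene']['pixels'][110:370,170:520]
cv2.imwrite('pics/b.png',np.vstack([cv2.resize(a,(800,282),interpolation=cv2.INTER_CUBIC)])[:,:,::-1])
cv2.imwrite('pics/c.png',cv2.resize(b,(788,585),interpolation=cv2.INTER_CUBIC)[:,:,::-1])
E
```

```text
top red []
blue [(np.int32(195), [429.8, 229.6], [422, 222, 16, 16])]
white [(np.int32(72), [418.4, 165.5], [400, 165, 40, 3]), (np.int32(96), [466.8, 168.2], [450, 165, 25, 14]), (np.int32(34), [472.7, 210.5], [471, 204, 4, 14]), (np.int32(204), [467.6, 227.9], [460, 220, 15, 17])]
cup [(np.int32(416), [307.7, 186.7], [289, 170, 37, 36]), (np.int32(141), [306.1, 187.0], [299, 181, 14, 14]), (np.int32(135), [335.3, 204.7], [330, 180, 10, 45])]
dial [(np.int32(226), [172.4, 174.2], [164, 166, 18, 17])] holder [(np.int32(301), [180.2, 181.4], [162, 165, 29, 27])]
scene red []
blue [(np.int32(72), [266.4, 130.2], [261, 127, 12, 8]), (np.int32(43), [295.9, 133.3], [292, 130, 8, 7])]
white [(np.int32(1744), [205.0, 148.6], [190, 110, 48, 90]), (np.int32(2578), [279.7, 154.4], [238, 110, 62, 90])]
cup [(np.int32(415), [321.9, 203.1], [304, 186, 37, 31])]
dial [(np.int32(379), [437.8, 316.7], [426, 307, 24, 21]), (np.int32(128), [410.7, 344.9], [405, 337, 18, 13])] holder [(np.int32(570), [432.1, 330.2], [416, 307, 37, 36])]
```

View pics/b.png

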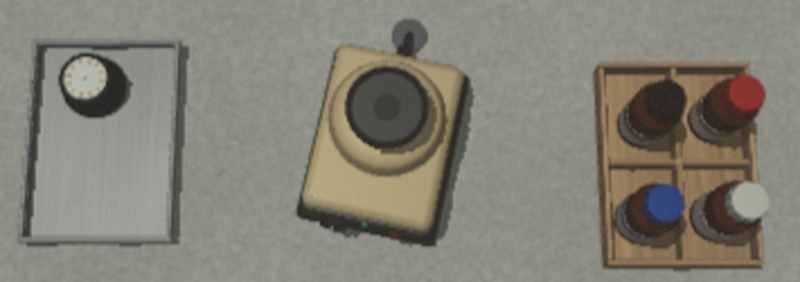

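View pics/c.png

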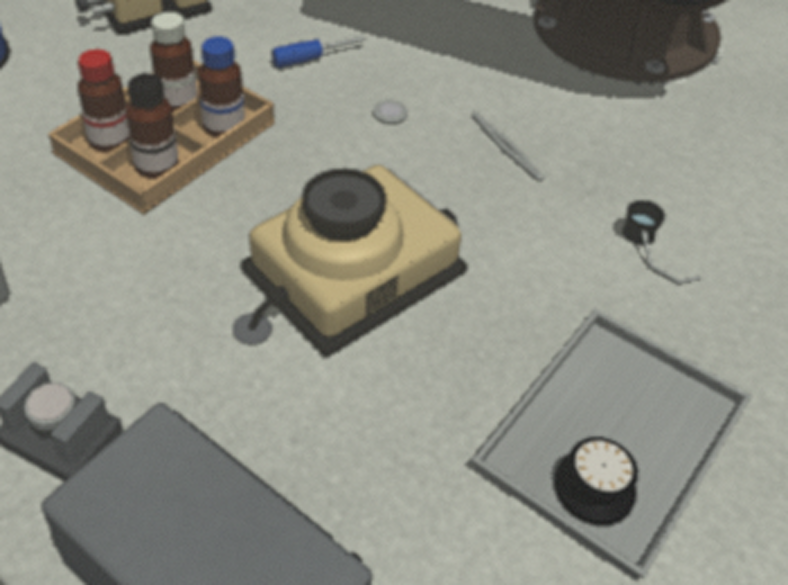

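The crops give these points, in full-image pixels:

| Point | Top view | Scene view |
|---|---|---|
| Red cap top | (466.5,180.8) | (213.1,136) |
| Cup centre mark | (306.3,187.3) | (322.8,198.8) |

In the top crop the tray rim corners are (37,42), (183,42), (178,242) and (22,242).

Run:
```python
from h import *
d=pickle.load(open('a.pkl','rb')); T,S=d['top'],d['scene']
for n,f,roi in(('top',T,(435,165,480,210)),('scene',S,(195,120,235,180))):
    p=f['pixels'][roi[1]:roi[3],roi[0]:roi[2]].astype(int); m=(p[...,0]>110)&(p[...,0]>2.2*p[...,1])
    print(n,[(a,[c[0]+roi[0],c[1]+roi[1]],b) for a,c,b in blobs(m)])
tb=lambda u,v:(135+(u+.5)/2.2535-.5,140+(v+.5)/2.256-.5); sc=lambda u,v:(170+(u+.5)/2.2514-.5,110+(v+.5)/2.25-.5)
def show(n,a,b):
    X,e=tri([ray(T,a),ray(S,b)]); print(n,X.round(4),np.round(e,4)); return X
show('red',tb(747,92),sc(97,59)); show('white',tb(749,200),sc(169,22)); show('black',tb(666,100),sc(146,85)); show('blue',tb(665,203),sc(217,45))
show('cup',tb(386.5,107.5),sc(344,200)); show('dial',tb(85,78),sc(604,465))
tc=[(37,42),(183,42),(178,242),(22,242)]; s2=[(640,577),(470,463),(597,315),(746,398)]
tray=[show('tray',tb(*a),sc(*b)) for a,b in zip(tc,s2)]
for nm,c,z in(('tray',tc,.0155),('caddy',[(598,66),(748,66),(764,264),(605,266)],.03)):
    Q=np.array([plane(T,tb(*a),z) for a in c]); print(nm,Q[:,:2].round(4).tolist(),Q.mean(0).round(4)); 
    x=(Q[0]+Q[1]-Q[2]-Q[3])[:2]; print('x axis',x/np.linalg.norm(x),'len',np.linalg.norm(x)/2)
```

```text
top [(np.int32(177), [465.7, 180.8], [23, 9, 16, 15])]
scene [(np.int32(79), [211.7, 136.1], [11, 13, 13, 8])]
red [ 0.5833 -0.3166  0.1107] [0.0027 0.0027]
white [ 0.4883 -0.3126  0.1103] [0.0018 0.0018]
black [ 0.5777 -0.2474  0.108 ] [0.0008 0.0008]
blue [ 0.486  -0.2411  0.1112] [0.0006 0.0006]
cup [ 0.5714 -0.0012  0.1005] [0.001 0.001]
dial [0.6145 0.2873 0.0375] [0.0013 0.0013]
tray [0.6591 0.3462 0.0089] [0.0014 0.0014]
tray [0.6604 0.2023 0.0066] [0.0015 0.0015]
tray [0.4606 0.2016 0.0044] [0.0056 0.0056]
tray [0.4612 0.3445 0.0087] [0.0011 0.0011]
tray [[0.6574, 0.3426], [0.6583, 0.1991], [0.4615, 0.194], [0.4607, 0.3409]] [0.5595 0.2691 0.0155]
x axis [0.9998573  0.01689309] len 0.1967439957233685
caddy [[0.6319, -0.2055], [0.6327, -0.3503], [0.4425, -0.3519], [0.4398, -0.2047]] [ 0.5367 -0.2781  0.03  ]
x axis [0.99999791 0.00204609] len 0.19114991751895086
```

```bash
cat >> h.py <<'E'
def Rz(s): return np.array([[0,s,0],[s,0,0],[0,0,-1.]])
RED=np.array([.5833,-.3166]); CUP=np.array([.5714,-.0012]); TR=np.array([.5145,.2685])
E
python3 - <<'E'
from h import *
from bench import r
for s in(1,-1):
    for p in(RED,CUP,TR):
        for z in(.05,.28):
            q=r.ik([*p,z],Rz(s)); print(s,z,None if q is None else np.round(q,2))
E
```

```text
1 0.05 [-0.2   0.5  -0.22  0.   -0.85 -2.94]
1 0.28 [-0.2   0.32  0.06  0.   -1.31 -2.94]
1 0.05 [ 0.34  0.37 -0.44  0.   -0.76  2.8 ]
1 0.28 [ 0.34  0.16 -0.14  0.   -1.27  2.8 ]
1 0.05 [ 0.82  0.38 -0.42  0.   -0.77  2.32]
1 0.28 [ 0.82  0.18 -0.13  0.   -1.27  2.32]
-1 0.05 [-0.2   0.5  -0.22  0.   -0.85  0.2 ]
-1 0.28 [-0.2   0.32  0.06  0.   -1.31  0.2 ]
-1 0.05 [ 0.34  0.37 -0.44  0.   -0.76 -0.34]
-1 0.28 [ 0.34  0.16 -0.14  0.   -1.27 -0.34]
-1 0.05 [ 0.82  0.38 -0.42  0.   -0.77 -0.82]
-1 0.28 [ 0.82  0.18 -0.13  0.   -1.27 -0.82]
```

```bash
cat >> h.py <<'E'
def wray(f,s,uv):
    R=np.array(s['tcp_rot']); M=f['T_tool_cam']; d=R@M[:3,:3]@np.linalg.inv(f['K'])@np.array([uv[0],uv[1],1.])
    return np.array(s['tcp_pos'])+R@M[:3,3], d/np.linalg.norm(d)
E
python3 - <<'E'
from h import *
from bench import r
R=Rz(-1); rays=[]
for i,dx in enumerate((0,-.05)):
    r.reach([RED[0]+dx,RED[1],.25+.03*i],R); s=r.state(); f=r.grab_frame('wrist'); p=f['pixels'].astype(int)
    m=(p[...,0]>110)&(p[...,0]>2.2*p[...,1]); b=max(blobs(m)); print(b); rays.append(wray(f,s,b[1]))
    cv2.imwrite(f'pics/w{i}.png',f['pixels'][:,:,::-1])
    o,d=rays[-1]; print('at .113',o+d*(.113-o[2])/d[2])
print(tri(rays),s['clock'],s['tcp_pos'])
E
```

```text
(np.int32(789), [314.7, 192.9], [298, 176, 34, 33])
at .113 [ 0.5826747 -0.3174442  0.113    ]
(np.int32(644), [269.5, 186.0], [256, 171, 29, 30])
at .113 [ 0.58275308 -0.31745152  0.113     ]
(array([ 0.58267368, -0.31756324,  0.11347362]), [np.float64(2.485811798077825e-06), np.float64(2.485811798151094e-06)]) 2.3417 [ 0.53243572 -0.3176093   0.28168759]
```

View pics/w0.png

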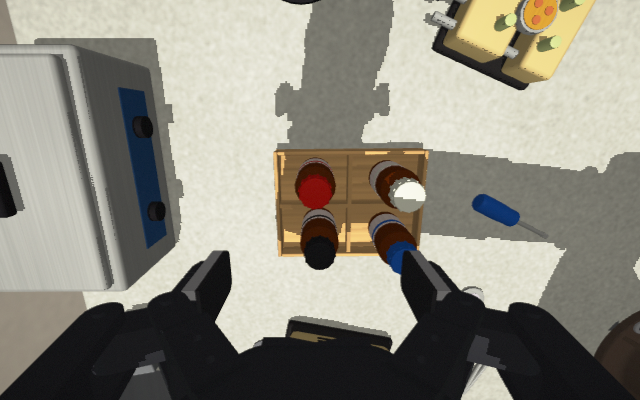

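Run:
```python
from h import *
from bench import r
R=Rz(-1); x,y=.5827,-.3175
r.reach([x,y,.20],R); print(r.state()['tcp_pos'],r.state()['wrist_force'])
r.servo_line([x,y,.046],max_speed=.08); s=r.state(); print(s['tcp_pos'],s['wrist_force'])
r.command_gripper(0.0,f_grip=50); s=r.state(); print(s['tcp_pos'],s['wrist_force'],s['grip_width'],s['grasp_force'])
r.servo_line([x,y,.075],max_speed=.05); s=r.state(); print(s['tcp_pos'],s['wrist_force'],s['grip_width'],s['clock'])
r.servo_line([x,y,.26],max_speed=.15); s=r.state(); print(s['tcp_pos'],s['wrist_force'],s['grip_width'],s['grasp_force'],s['clock'])
f=r.grab_frame('wrist'); p=f['pixels'].astype(int); m=(p[...,0]>110)&(p[...,0]>2.2*p[...,1]); print(blobs(m))
g=r.grab_frame('scene')['pixels']
cv2.imwrite('pics/g.png',np.hstack([cv2.resize(f['pixels'],(400,250)),cv2.resize(g,(400,250))])[:,:,::-1])
```

```text
[ 0.58262754 -0.3174555   0.19768584] [ 0.0160707  -0.12408363 -0.11063922]
[ 0.58294967 -0.31756795  0.04644831] [ 0.17447738  1.14053725 -0.0752634 ]
[ 0.58310545 -0.31760925  0.04649304] [-0.29662221 -0.69344919  3.70869539] 0.5216291279666154 50.90607359656133
[ 0.58249825 -0.31741483  0.07491651] [-0.14208272 -0.4501343  -2.59464474] 0.5240178453988409 6.125
[ 0.58222949 -0.31724594  0.25874885] [-0.0727325   0.29063796 -3.68292217] 0.5232687794832093 51.32061343349051 7.5083
[(np.int32(36), [325.3, 300.8], [321, 299, 10, 5]), (np.int32(33), [298.3, 303.2], [294, 301, 10, 5]), (np.int32(2231), [317.0, 324.4], [272, 305, 92, 37]), (np.int32(33), [349.8, 310.2], [346, 307, 9, 7]), (np.int32(28), [276.8, 316.9], [274, 314, 7, 7]), (np.int32(26), [364.2, 327.8], [362, 325, 5, 7])]
```

View pics/g.png

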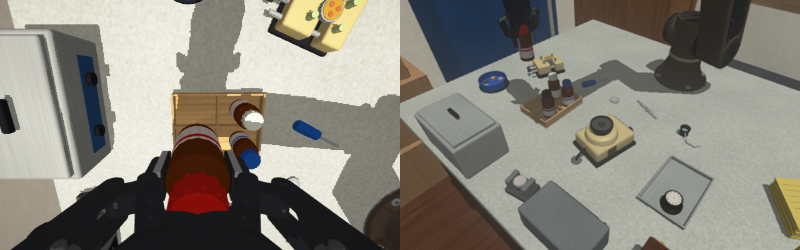

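Run:
```python
from h import *
from bench import r
R=Rz(-1); x,y=.5714,-.0012
r.reach([x,y,.25],R)
r.servo_line([x,y,.16],max_speed=.1); r.pause(.3)
b=np.mean([r.state()['wrist_force'][2] for _ in range(3)]); s=r.state(); print('base',b,s['tcp_pos'],s['clock'])
f=r.grab_frame('top'); cv2.imwrite('pics/m.png',cv2.resize(np.hstack([f['pixels'][140:260,230:390],r.grab_frame('scene')['pixels'][140:260,250:410]]),(800,300))[:,:,::-1])
```

```text
base -2.415610028954916 [ 0.5715581  -0.00112854  0.16040861] 10.1667
```

View pics/m.png

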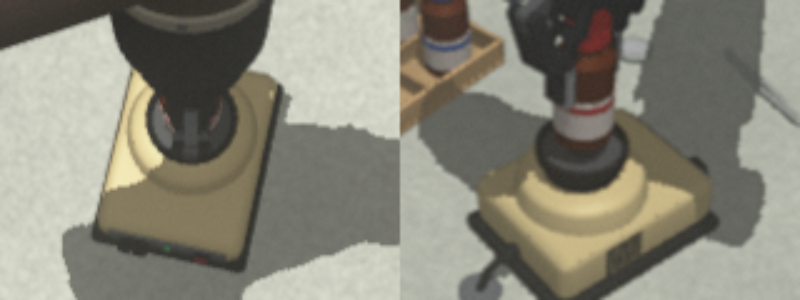

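The bottle is over the cup: in the scene half of the picture its base is at about (583,140) and the cup is centred at about (583,155). I'll go down step by step on force.

Run:
```python
from h import *
from bench import r
x,y=.5714,-.0012; b=-2.6; z=.160
r.servo_line([x,y,.146],max_speed=.05); z=.146
while z>.126:
    z-=.001; r.servo_line([x,y,z],max_speed=.02)
    s=r.state(); F=s['wrist_force'][2]-b; print(round(z,4),s['tcp_pos'].round(4),round(F,2),s['wrist_force'][:2].round(1),s['clock'])
    if F>10.5: break
```

```text
0.145 [ 0.5715 -0.0012  0.1451] -0.39 [-0.7 -0.5] 10.95
0.144 [ 0.5714 -0.0012  0.144 ] -0.14 [-0.2 -0.4] 11.2
0.143 [ 0.5714 -0.0012  0.1429] -0.65 [-0.   0.6] 11.45
0.142 [ 0.5716 -0.0012  0.1423] 3.02 [-0.8 -0.4] 11.7
0.141 [ 0.5716 -0.0012  0.1412] 4.06 [-1.3  0.1] 11.95
0.14 [ 0.5716 -0.0012  0.1401] 4.05 [-0.9  0.4] 12.2
0.139 [ 0.5716 -0.0012  0.1391] 4.97 [-0.3 -1. ] 12.45
0.138 [ 0.5716 -0.0012  0.1381] 6.03 [0.9 0. ] 12.7
0.137 [ 0.5716 -0.0012  0.1371] 6.59 [-0.4  0.2] 12.95
0.136 [ 0.5716 -0.0012  0.1361] 6.9 [-0.   0.5] 13.2
0.135 [ 0.5716 -0.0012  0.1351] 7.38 [0.8 0.1] 13.45
0.134 [ 0.5716 -0.0012  0.1344] 9.18 [-1.2  0.4] 13.7
0.133 [ 0.5717 -0.0012  0.1343] 16.21 [-3.2  0.6] 13.95
```

The stop showed as a sharp rise to 16 N after about 8 mm of travel. Holding there, then lifting to the tray.

Run:
```python
from h import *
from bench import r
for _ in range(3):
    r.pause(1.0); s=r.state(); print(s['tcp_pos'].round(4),s['wrist_force'].round(1),s['clock'])
x,y=.5714,-.0012
r.servo_line([x,y,.16],max_speed=.04); s=r.state(); print(s['tcp_pos'],s['wrist_force'],s['clock'])
r.servo_line([x,y,.22],max_speed=.12)
r.reach([TR[0],TR[1],.20],Rz(-1))
r.servo_line([TR[0],TR[1],.10],max_speed=.12); r.pause(.3); s=r.state(); print(s['tcp_pos'],s['wrist_force'],s['grip_width'],s['clock'])
a=r.grab_frame('top')['pixels'][140:260,100:260]; b=r.grab_frame('scene')['pixels'][240:360,370:530]
cv2.imwrite('pics/t.png',cv2.resize(np.hstack([a,b]),(800,300))[:,:,::-1])
```

```text
[ 0.5717 -0.0012  0.1343] [-3.6  0.8 14.1] 14.95
[ 0.5716 -0.0012  0.1343] [-3.3  0.4 12.6] 15.95
[ 0.5716 -0.0012  0.1342] [-3.3  0.5 13. ] 16.95
[ 0.57107634 -0.00123179  0.15964078] [-0.05282318  0.01581339 -2.69043054] 17.775
[0.5146405  0.26871328 0.1005371 ] [-1.56289922  0.18560104 -2.44231862] 0.5236539987938994 20.7833
```

View pics/t.png

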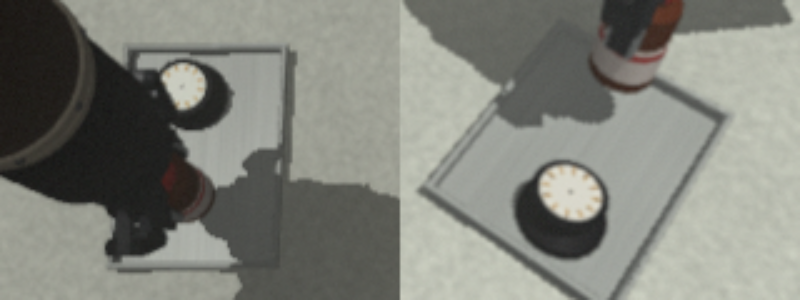

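The bottle hangs upright over the tray's empty half, clear of the dial holder. Lowering gently until contact.

Run:
```python
from h import *
from bench import r
x,y=TR; r.servo_line([x,y,.05],max_speed=.06); z=.048
b=np.mean([(r.pause(.05),r.state()['wrist_force'][2])[1] for _ in range(4)])
while z>.038:
    z-=.0007; r.servo_line([x,y,z],max_speed=.015); s=r.state(); F=s['wrist_force'][2]-b
    print(round(z,4),s['tcp_pos'][2].round(4),round(F,2))
    if F>2.5: break
r.command_gripper(.75,f_grip=20); r.pause(.3); s=r.state(); print(s['grip_width'],s['wrist_force'],s['clock'])
r.servo_line([x,y,.17],max_speed=.08)
r.servo_line([x,y-.15,.25],max_speed=.15); r.pause(.3)
q=np.array([-0.967,0.359,0.012,0,-1.224,-0.288]); r.reach([.45,0,.3],Rz(-1)); print(r.state()['clock'])
T=r.grab_frame('top'); S=r.grab_frame('scene'); pickle.dump((T,S),open('e.pkl','wb'))
cv2.imwrite('pics/z.png',cv2.resize(np.hstack([T['pixels'][140:260,130:290],S['pixels'][240:360,370:530]]),(800,300))[:,:,::-1])
```

```text
0.0473 0.0472 0.59
0.0466 0.0465 -0.61
0.0459 0.0458 -1.33
0.0452 0.0451 -0.69
0.0445 0.0445 0.5
0.0438 0.0444 7.94
0.7496910457621278 [-0.07546609 -0.46399045  1.25736671] 24.275
28.2167
```

View pics/z.png

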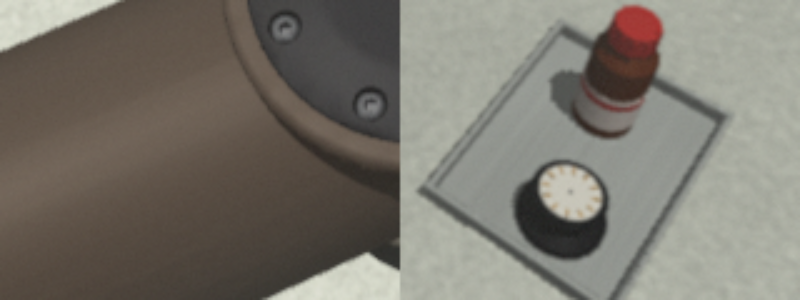

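The scene half shows the red-capped bottle standing upright on the tray floor, with its base near (608,125) in the crop. The dial holder at (572,205) has not moved, and the gripper is clear of everything.

Run:
```python
from bench import r
print(r.hand_in())
```

```text
the job is handed in; nothing more can be done
None
```

The red-capped bottle was pressed to the mixer's stop for about three seconds at around 16 N, then set upright in the empty half of the spill tray, and the job was handed in after about 28 s on the robot's clock.

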